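# Weigh the small sample bottle without cracking it

## Robot

A 7-joint arm with a two-finger parallel gripper is mounted at the origin on the work surface. World frame = base frame: x ahead of the robot, y to its left, z up, the work surface at z = 0. Lengths are in m, angles in rad, forces in N, time in s.
With the tool pointing down it reaches from about 0.425 to 0.95 m from the base axis. Payload 4.7 kg.
Tool frame: the origin (TCP) lies between the finger pads; the fingertips stand 22 mm ahead of it and the grasp point (between the pads) lies 3 mm ahead of it; z points along the fingers, y is the direction in which the jaws open and shut (so a half turn about z gives the same grasp; the last joint's range is limited). The gripper opens to 87 mm and grips with 3 to 60 N. Pads are 19 mm wide; open, the fingers measure 117 mm over their backs; the gripper's body (75 mm by 190 mm) begins 51 mm behind the grasp point.
Start: joints at [-1.243, 0.469, -0.049, 1.532, 0.024, 1.141, -0.082], TCP at [0.236, 0.633, 0.245] pointing down, gripper open.
Joint ranges: [-2.59, 2.59], [-0.33, 1.99], [-1.39, 1.29], [0.1, 2.45], [-1.04, 4.18], [0.21, 1.99], [-2.66, 2.66]. Speed limits (rad/s): [2.57, 2.57, 3.14, 3.14, 3.14, 3.14, 3.14].

## Interface

Orientations are given as a unit quaternion [w, x, y, z].
In Python, from station import robot, capture, workorder gives the robot as it stands.
- The arm moves only by the tool jog_arm, never from a script. Its argument "targets" is a list of rows, each a list of 2 entries, a list of its own where there are three numbers: the shift along the world's x, y, z in cm, then the turn, a rotation vector about the world's x, y, z in degrees. In form: [[[dx, dy, dz], [ax, ay, az]], ...]. A call has exactly 8 rows; each row shifts and turns the commanded pose from where the row before left it; what a row does not reach is not made up. A row lasts 1/8 s, in which the tool goes at most 62.5 mm and 10.7 degrees, less where a joint would pass 70% of its speed; a pose out of reach is approached as far as the arm can. A call is refused whole if a number of a shift passes 6.25 or a number of a turn 10.7, either way. A call with a gripper value outside its range is refused whole. "claw" is the finger opening in cm, from 0 to 8.7, set as the call begins (left out, the last holds). The fingers move at their own pace and stop on an object; "squeeze" is the grip in N (left out, the last holds). Time passes only in rows, so rows that do not move let the fingers close, or fill a call up. It gives the time, the measured TCP pose, the force and the opening at its end, in the units of the state.
- robot.get_state(): the state, without advancing time (a new reading comes with each control period).
- capture(name): name is "side" or "top"; returns a dict with "frame" (480x640x3 uint8, red, green, blue), "range_z" (480x640 float32, m along the optical axis (not along the pixel's ray), 0 where there is no reading), "fx", "fy", "cx", "cy" (pixels), "k1" (the pictures are not rectified: a ray, as slopes to the right and down, at radius r is drawn at 1 + k1 r^2 times it, then the intrinsics apply), "pose" (4x4, takes a point from camera to world coordinates). Camera axes: x right, y down, z forward; pixel columns grow to the right and rows downward; lengths in m; the calibration is good to about 2 mm. A picture is of the moment at which its call begins.
- workorder.hand_in(): hands the job in, once; it reports no verdict.
The state is a dict: "time_s": time; "joint_pos": joint angles; "joint_velocities": joint speeds; "joint_efforts": joint torques, N m; "ee_pos": TCP position; "orientation": TCP orientation; "contact_force": force on the tool from outside, world axes, zero at the start; "wrist_torque": the same for the moment, N m; "finger_gap": finger opening in m.
Only numpy, scipy, OpenCV 4.12 (cv2) and the standard library are available. Lean on these libraries where they do the work, as an engineer would, in place of code of your own. Each camera call takes 0.05 s, during which the arm holds its last target. There are 200 camera calls.

## Task

Weigh the smallest of the three thin-walled glass bottles: pick it up with a gentle grip (its glass cracks when a finger squeezes it with more than about 40 N) and set it down softly, never dropping it, upright in the middle of the balance's round steel pan. The pan is delicate: never load it with more than 20 N. Let go of the bottle and leave the two larger bottles standing where they are.

Things in the scene. Friction and masses are not known exactly. Their poses are not given: they have to be found in the camera images.
- small_bottle_centre (a point): smallest of three upright empty clear glass bottles with paper band and ribbed red screw cap. 92 mm tall, about 90 g. Round glass body 46 mm in diameter up to 55 mm, then shoulder, then cap 39 mm in diameter from 70 to 92 mm up. Grip body or cap; over 40 N from a finger (80 N from both together) breaks it. Point: on its axis half-way up, 46 mm above its foot; z up
- pan_centre (a point): centre of the top of the balance's flat round steel pan, 130 mm in diameter, 70 mm above the bench, nothing higher around it. Below it the grey balance, 260 x 200 mm, fixed, placed anew each time; x points away from its display, z up. The pan is sprung: sinks about 0.4 mm per newton, at most 6 mm; over 20 N damages it
- medium_bottle_centre (a point): bystander: the middle-sized bottle of the same make, 56 mm in diameter, 118 mm tall; the point is on its axis half-way up, 59 mm above its foot
- large_bottle_centre (a point): bystander: the largest bottle of the same make, 70 mm in diameter, 145 mm tall; the point is on its axis half-way up, 72.5 mm above its foot
Mind the look-alikes: they are no part of the job. What is shaped like the part that bears small_bottle_centre but orange or purple is not meant.

How it is judged:
By the outcome, as a careful person would: the job done as asked, in the order asked, and still so for the second after the job is handed in, with the robot touching nothing.
It also fails if it takes over 42 s, if anything falls off the work surface, if the arm or the gripper's body presses on something with over 40 N, if the wrist force passes 120 N, or if a joint passes its speed limit or range.

## Working session

There is one attempt and no reset: what is moved stays moved. The work goes in short steps, Python scripts to look and compute and a tool call to move; the robot and the scene stay as the last step left them, time stands still between calls to the robot, and variables do not carry over. Pictures are saved under pics/ and viewed, about 8 in all and at most 12, crops included, and the job is handed in when it is done.

Besides the shell and the picture viewer there is one more tool, called after ">>>" as name(argument=value, ...), one argument or row to a line, values as JSON. jog_arm: Moves the arm, as the interface text tells. Its arguments: {"type":"object","properties":{"targets":{"type":"array","items":{"type":"array"}},"claw":{"type":"number"},"squeeze":{"type":"number"}},"required":["targets"]}

```bash
mkdir -p pics; cat > h.py <<'E'
import numpy as np, cv2
from station import robot, capture, workorder
def ray(c,u,v):
    K=np.array([[c['fx'],0,c['cx']],[0,c['fy'],c['cy']],[0,0,1.]])
    x,y=(u-c['cx'])/c['fx'],(v-c['cy'])/c['fy']
    a,b=x,y
    for _ in range(20):
        s=1+c['k1']*(a*a+b*b); a,b=x/s,y/s
    P=np.array(c['pose']); return P[:3,3],P[:3,:3]@np.array([a,b,1.])
def onplane(c,u,v,z):
    o,d=ray(c,u,v); return o+d*(z-o[2])/d[2]
def proj(c,p):
    P=np.array(c['pose']); q=P[:3,:3].T@(np.array(p)-P[:3,3]); a,b=q[:2]/q[2]
    s=1+c['k1']*(a*a+b*b); return c['cx']+c['fx']*a*s,c['cy']+c['fy']*b*s
def save(c,n): cv2.imwrite('pics/'+n,cv2.cvtColor(c['frame'],cv2.COLOR_RGB2BGR))
E
python3 - <<'E'
from h import *
for n in('top','side'):
    c=capture(n); save(c,n+'0.png'); print(n,c['fx'],c['k1'],np.round(c['pose'],3))
print(robot.get_state())
E
```

```text
top 502.66644015855496 -0.10339446307490763 [[-0.002 -0.999  0.045  0.486]
 [-1.     0.003  0.01   0.003]
 [-0.011 -0.045 -0.999  1.077]
 [ 0.     0.     0.     1.   ]]
side 608.1960187640074 -0.11137424681773335 [[ 0.827 -0.27   0.493  0.013]
 [-0.562 -0.419  0.714 -0.767]
 [ 0.013 -0.867 -0.498  0.619]
 [ 0.     0.     0.     1.   ]]
{'time_s': 0.1, 'joint_pos': array([-1.24291018,  0.46931576, -0.04862692,  1.53355009,  0.0241128 ,
        1.1409966 , -0.08229929]), 'joint_velocities': array([ 0.00065726, -0.00178347, -0.00122128, -0.00238277, -0.00052417,
        0.00178265,  0.00042188]), 'joint_efforts': array([ 3.15624929e-04, -5.09168994e+01, -8.12082714e-02, -2.36829990e+01,
       -6.15278771e-02,  3.43939697e-02,  5.26083898e-05]), 'ee_pos': array([0.23555343, 0.63204317, 0.24364512]), 'orientation': array([-1.22192286e-04,  1.77417286e-01,  9.84135355e-01, -8.32901683e-04]), 'contact_force': array([ 0.33330051,  1.17687571, -0.39212538]), 'wrist_torque': array([-0.00683301, -0.01151865,  0.02579196]), 'finger_gap': 0.08660695740323154}
```

View pics/top0.png

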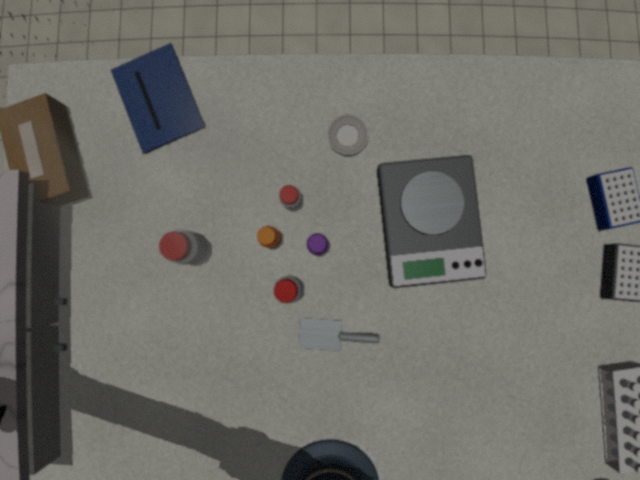

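View pics/side0.png

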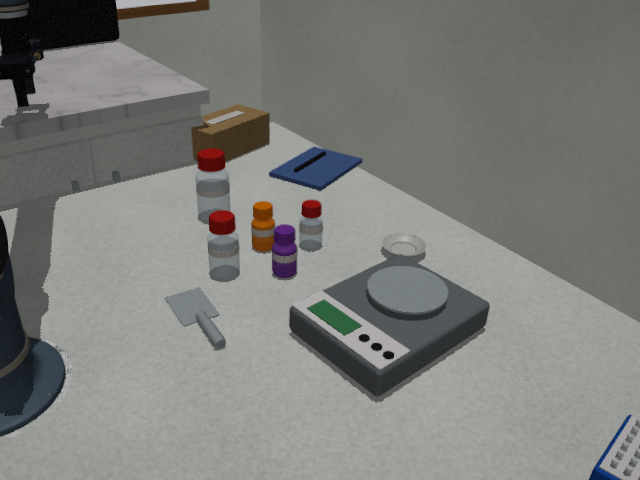

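Top view, what could be mistaken: small red-capped bottle (290,195), medium (286,291), large (175,246), orange bottle (268,237), purple bottle (318,244). By the description the small one is the red cap at (290,195), which is (311,225) in the side view. The pan is at (432,203).

```bash
cat >> h.py <<'E'
def masks(c):
    h=cv2.cvtColor(c['frame'],cv2.COLOR_RGB2HSV); H,S,V=cv2.split(h)
    return {'red':(((H<5)|(H>172))&(S>130)&(V>70)),'orange':((H>=7)&(H<20)&(S>170)),'purple':((H>125)&(H<160)&(S>90))}
def blobs(c,k,amin=60):
    n,l,s,ce=cv2.connectedComponentsWithStats(masks(c)[k].astype(np.uint8))
    return [(s[i,4],np.round(ce[i],1),s[i,:4],l==i) for i in range(1,n) if s[i,4]>amin]
E
python3 - <<'E'
from h import *
t=capture('top'); s=capture('side')
for k in('red','orange','purple'):
    for c,nm in((t,'top'),(s,'side')):
        for a,ce,b,m in blobs(c,k): 
            r=c['range_z'][m]; print(k,nm,a,ce,b,np.median(r[r>0]), [np.round(onplane(c,*ce,z)[:2],4) for z in ((.092,.118,.145) if nm=='top' else (.081,.1,.12))])
# pan
hs=cv2.cvtColor(t['frame'],cv2.COLOR_RGB2GRAY)
e=cv2.HoughCircles(cv2.GaussianBlur(hs,(5,5),0),cv2.HOUGH_GRADIENT,1,40,param1=80,param2=20,minRadius=25,maxRadius=45); print(e)
# range-based pan: top at z~.07
def cloud(c):
    v,u=np.mgrid[0:480,0:640]; K=np.array([[c['fx'],0,c['cx']],[0,c['fy'],c['cy']],[0,0,1.]])
    p=cv2.undistortPoints(np.stack([u.ravel(),v.ravel()],1).astype(np.float64)[:,None],K,np.array([c['k1'],0,0,0.]))[:,0]
    d=c['range_z'].ravel(); P=np.array(c['pose']); q=np.c_[p*d[:,None],d]@P[:3,:3].T+P[:3,3]; q[d==0]=np.nan; return q.reshape(480,640,3)
for c in (t,s):
    q=cloud(c); 
    m=(q[...,2]>.064)&(q[...,2]<.076)&(q[...,1]<-.08)&(q[...,1]>-.35)&(q[...,0]>.4)&(q[...,0]<.8)
    n,l,st,ce=cv2.connectedComponentsWithStats(m.astype(np.uint8)); i=1+st[1:,4].argmax(); p=q[l==i]
    print('pan',st[i],p.min(0),p.max(0),np.median(p,0)); print(cv2.minEnclosingCircle(p[:,:2].astype(np.float32)))
    mm=(q[...,1]<-.08)&(q[...,1]>-.35)&(q[...,0]>.4)&(q[...,0]<.8); print(np.histogram(q[...,2][mm],bins=np.arange(-.01,.1,.01))[0])
print(onplane(t,432,203,.07))
a=cv2.resize(t['frame'][160:320,140:360],None,fx=3,fy=3); b=cv2.resize(s['frame'][140:290,180:340],None,fx=3,fy=3)
cv2.imwrite('pics/c1.png',cv2.cvtColor(b,cv2.COLOR_RGB2BGR))
E
```

```text
red top 227 [288.9 194. ] [281 186  17  17] 0.99159306 [array([0.6202, 0.0786]), array([0.6167, 0.0766]), array([0.613 , 0.0745])]
red top 376 [171.  247.7] [161 235  24  24] 0.9361771 [array([0.5147, 0.3133]), array([0.5139, 0.3051]), array([0.5132, 0.2966])]
red top 409 [285.5 290.3] [275 279  23  23] 0.9574047 [array([0.4308, 0.0851]), array([0.4323, 0.083 ]), array([0.4338, 0.0807])]
red side 533 [210.7 159.5] [197 148  28  23] 1.2327403 [array([0.5694, 0.4079]), array([0.5498, 0.3664]), array([0.5291, 0.3228])]
red side 300 [311.  208.7] [302 200  19  18] 1.161397 [array([0.6213, 0.0832]), array([0.5998, 0.0532]), array([0.5772, 0.0216])]
red side 547 [221.3 222.2] [209 210  26  25] 1.0563518 [array([0.4504, 0.1284]), array([0.435 , 0.0968]), array([0.4187, 0.0635])]
orange top 280 [268.2 236.9] [259 227  20  20] 0.9888804 [array([0.5356, 0.1192]), array([0.5343, 0.1162]), array([0.5329, 0.113 ])]
orange side 518 [262.4 216.1] [252 202  22  29] 1.1575235 [array([0.5267, 0.1078]), array([0.5086, 0.0769]), array([0.4894, 0.0444])]
orange side 265 [262.2 243. ] [252 235  22  16] 1.
[... 381 characters left out ...]
269.] [273 260  23  18] 1.100129 [array([ 0.4617, -0.0683]), array([ 0.4459, -0.093 ]), array([ 0.4292, -0.119 ])]
[[[431.5 202.5  31.1]]]
pan [ 400  171   64   64 3172] [ 0.54155995 -0.27300747  0.06405786] [ 0.67035832 -0.1436783   0.07517052] [ 0.6061978  -0.20830201  0.06904554]
((0.6062629222869873, -0.2091440111398697), 0.0656922236084938)
[7065 3249   84   67   76  731 8127 2252  968    0]
pan [ 367  266   82   49 3113] [ 0.54033111 -0.27354625  0.06414502] [ 0.67088588 -0.14139011  0.07441953] [ 0.60052146 -0.21315479  0.07102612]
((0.6044097542762756, -0.20743347704410553), 0.06681045889854431)
[2112 8260  811  975  993 1149 9172  683 2571    0]
[ 0.60426215 -0.2085562   0.07      ]
```

View pics/c1.png

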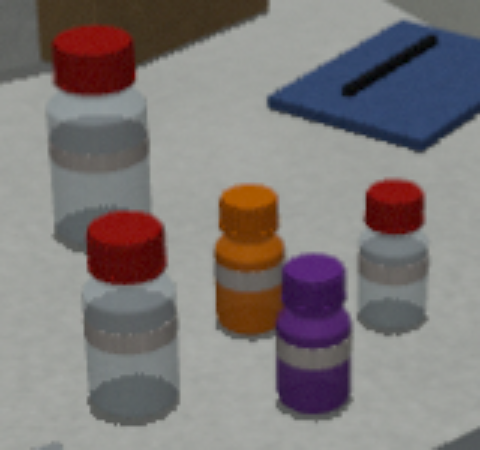

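Crop: the right-hand clear bottle with a red cap, at (393,255) in the crop, is the smallest. It stands clear of the orange (249,260) and purple (314,335) ones. Next I refine its position and check the transit heights.

```bash
python3 - <<'E'
from h import *
t=capture('top'); s=capture('side')
def red(c):
    H,S,V=cv2.split(cv2.cvtColor(c['frame'],cv2.COLOR_RGB2HSV)); return (((H<6)|(H>168))&(S>80)).astype(np.uint8)
n,l,st,ce=cv2.connectedComponentsWithStats(red(t))
for i in range(1,n):
    if st[i,4]>60:
        cs,_=cv2.findContours((l==i).astype(np.uint8),0,2); print(st[i],cv2.minEnclosingCircle(cs[0]),ce[i],onplane(t,*ce[i],.092))
n,l,st,ce=cv2.connectedComponentsWithStats(red(s))
for i in range(1,n):
    if st[i,4]>60: print('side',st[i],ce[i],onplane(s,*ce[i],.081))
p=np.array([0.6205,0.0795,0])
for z in(0,.070,.092): print(z,proj(t,p+[0,0,z]),proj(s,p+[0,0,z]))
P=t['pose']
for u,v in((10,300),(30,350),(45,330),(40,150),(20,200),(60,400)): 
    d=t['range_z'][v,u]; o,dr=ray(t,u,v); print(u,v,o+dr*d)
E
```

```text
[280 185  19  19 284] ((288.6618957519531, 194.04286193847656), 9.55904769897461) [288.72535211 194.05633803] [0.62010986 0.07890434 0.092     ]
[159 232  29  29 635] ((173.43478393554688, 246.0), 14.743332862854004) [173.06299213 245.74645669] [0.51856066 0.30914709 0.092     ]
[274 279  24  24 460] ((285.3584899902344, 290.2075500488281), 12.178101539611816) [285.48695652 290.38043478] [0.43065595 0.08514542 0.092     ]
side [197 148  28  24 567] [210.75485009 159.70546737] [0.56900247 0.40678669 0.081     ]
side [302 200  19  18 313] [311.01597444 208.47284345] [0.62187122 0.08398472 0.081     ]
side [209 210  27  25 574] [221.52264808 222.07491289] [0.45101637 0.12859562 0.081     ]
0 (np.float64(291.71804203273547), np.float64(199.62031224169343)) (np.float64(310.8774750558101), np.float64(245.68655017497173))
0.07 (np.float64(289.2661118502742), np.float64(195.33321532918802)) (np.float64(311.64323230674387), np.float64(214.59738965061018))
0.092 (np.float64(288.42442193774826), np.float64(193.861494089649)) (np.float64(311.89197600686174), np.float64(204.44823268516186))
10 300 [0.41478551 0.59407453 0.18497465]
30 350 [0.30885616 0.60034088 0.10866203]
45 330 [0.34199144 0.59996091 0.05286098]
40 150 [0.71776462 0.59822779 0.08992369]
20 200 [0.60259103 0.58266567 0.17735141]
60 400 [0.17963059 0.59611535 0.00088029]
```

>>> jog_arm(
  targets=[
    [[0, -3, 1], [0, 0, 0]],
    [[1, -4, 0], [0, 0, 0]],
    [[2.4, -3.5, 0], [0, 0, 0]],
    [[2.4, -3.5, 0], [0, 0, 0]],
    [[2.4, -3.5, 0], [0, 0, 0]],
    [[2.4, -3.5, 0], [0, 0, 0]],
    [[2.4, -3.5, 0], [0, 0, 0]],
    [[2.4, -3.5, 0], [0, 0, 0]],
  ],
  claw=8.7,
  squeeze=10,
)

```text
time_s: 1.3
ee_pos: [0.3904, 0.3513, 0.2547]
orientation: [0.0, 0.177, 0.984, 0.0]
contact_force: [0.9, -0.0, -0.1]
finger_gap: 0.087
```

>>> jog_arm(
  targets=[
    [[3, -3.5, 0], [0, 0, 0]],
    [[3, -3.5, 0], [0, 0, 0]],
    [[3, -3.5, 0], [0, 0, 0]],
    [[3, -3.5, 0], [0, 0, 0]],
    [[3, -3.5, 0], [0, 0, 0]],
    [[3, -3.5, 0], [0, 0, 0]],
    [[3, -3.5, 0], [0, 0, 0]],
    [[2, -2.7, -3], [0, 0, 0]],
  ],
)

```text
time_s: 2.3
ee_pos: [0.6227, 0.0787, 0.2267]
orientation: [0.003, 0.178, 0.984, 0.001]
contact_force: [-1.0, -0.2, -0.4]
finger_gap: 0.0871
```

```bash
python3 - <<'E'
from h import *
st=robot.get_state(); print(st['ee_pos'],st['orientation'],st['contact_force'])
t=capture('top'); s=capture('side')
a=cv2.resize(s['frame'][60:300,200:440],(560,560)); b=cv2.resize(t['frame'][120:300,200:380],(240,240))
cv2.imwrite('pics/c2.png',cv2.cvtColor(a,cv2.COLOR_RGB2BGR)); print(proj(s,st['ee_pos']))
E
```

```text
[0.62272868 0.07871424 0.22665903] [3.05064435e-03 1.78196221e-01 9.83989802e-01 9.32782561e-04] [-1.0361233  -0.24907244 -0.42392703]
(np.float64(314.7556570385927), np.float64(138.05027603224647))
```

View pics/c2.png

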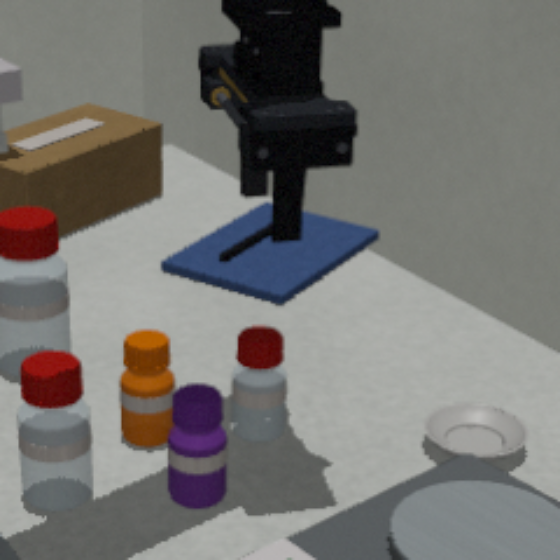

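The side crop shows the open gripper straight above the small bottle, with its cap at (260,347) in the crop and the neighbours clear. I descend.

>>> jog_arm(
  targets=[
    [[0, 0, -2], [0, 0, 0]],
    [[0, 0, -2], [0, 0, 0]],
    [[0, 0, -2], [0, 0, 0]],
    [[0, 0, -2], [0, 0, 0]],
    [[0, 0, -1], [0, 0, 0]],
    [[0, 0, -0.5], [0, 0, 0]],
    [[0, 0, -0.5], [0, 0, 0]],
    [[0, 0, 0], [0, 0, 0]],
  ],
)

```text
time_s: 3.4
ee_pos: [0.6198, 0.0806, 0.1247]
orientation: [0.0, 0.177, 0.984, 0.0]
contact_force: [-0.3, -0.2, -0.1]
finger_gap: 0.0868
```

```bash
python3 - <<'E'
from h import *
st=robot.get_state(); print(st['ee_pos'],st['orientation'],st['contact_force'])
s=capture('side')
H,S,V=cv2.split(cv2.cvtColor(s['frame'],cv2.COLOR_RGB2HSV)); 
a=cv2.resize(s['frame'][120:270,240:390],(600,600))
cv2.imwrite('pics/c3.png',cv2.cvtColor(a,cv2.COLOR_RGB2BGR)); 
e=st['ee_pos']; y=np.array([.35,.937,0])
for k in(-.0435,0,.0435): 
    q=np.array(proj(s,e+k*y+[0,0,-.022])); print(k,(q-[240,120])*4)
E
```

```text
[0.61976972 0.08057783 0.12472446] [3.94217725e-05 1.77455820e-01 9.84128761e-01 1.09416660e-04] [-0.31353761 -0.1898986  -0.08185689]
-0.0435 [309.11074612 358.17035733]
0 [285.51043464 317.25433749]
0.0435 [263.35701211 278.86364279]
```

View pics/c3.png

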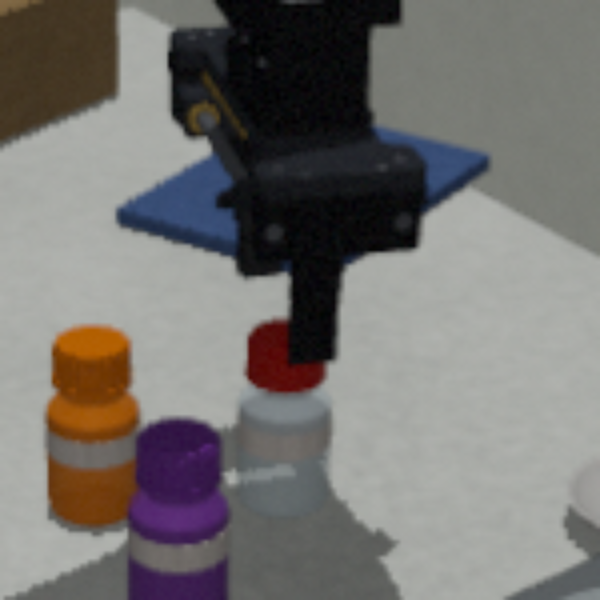

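The cap is at (287,355) in the crop, between the fingers, as predicted. I lower 72 mm to grip the body.

>>> jog_arm(
  targets=[
    [[0, -0.1, -1], [0, 0, 0]],
    [[0, 0, -1.5], [0, 0, 0]],
    [[0, 0, -1.5], [0, 0, 0]],
    [[0, 0, -1.2], [0, 0, 0]],
    [[0, 0, -1], [0, 0, 0]],
    [[0, 0, -0.5], [0, 0, 0]],
    [[0, 0, -0.5], [0, 0, 0]],
    [[0, 0, 0], [0, 0, 0]],
  ],
)

```text
time_s: 4.45
ee_pos: [0.6197, 0.0795, 0.0524]
orientation: [-0.0, 0.177, 0.984, 0.0]
contact_force: [0.5, -0.5, -0.3]
finger_gap: 0.0872
```

>>> jog_arm(
  targets=[
    [[0, 0, 0], [0, 0, 0]],
    [[0, 0, 0], [0, 0, 0]],
    [[0, 0, 0], [0, 0, 0]],
    [[0, 0, 0], [0, 0, 0]],
    [[0, 0, 0], [0, 0, 0]],
    [[0, 0, 0], [0, 0, 0]],
    [[0, 0, 0], [0, 0, 0]],
    [[0, 0, 0], [0, 0, 0]],
  ],
  claw=5.2,
  squeeze=10,
)

```text
time_s: 5.45
ee_pos: [0.6197, 0.0795, 0.0526]
orientation: [-0.0, 0.177, 0.984, 0.0]
contact_force: [0.6, 0.4, -0.1]
finger_gap: 0.0522
```

>>> jog_arm(
  targets=[
    [[0, 0, 0], [0, 0, 0]],
    [[0, 0, 0], [0, 0, 0]],
    [[0, 0, 0], [0, 0, 0]],
    [[0, 0, 0], [0, 0, 0]],
    [[0, 0, 0], [0, 0, 0]],
    [[0, 0, 0], [0, 0, 0]],
    [[0, 0, 0], [0, 0, 0]],
    [[0, 0, 0], [0, 0, 0]],
  ],
  claw=4.2,
  squeeze=10,
)

```text
time_s: 6.45
ee_pos: [0.6198, 0.0796, 0.0526]
orientation: [0.0, 0.177, 0.984, 0.0]
contact_force: [0.2, 0.5, 0.9]
finger_gap: 0.0459
```

>>> jog_arm(
  targets=[
    [[0, 0, 0], [0, 0, 0]],
    [[0, 0, 0.5], [0, 0, 0]],
    [[0, 0, 1], [0, 0, 0]],
    [[0, 0, 2], [0, 0, 0]],
    [[0, 0, 3], [0, 0, 0]],
    [[0, 0, 3], [0, 0, 0]],
    [[0, 0, 2], [0, 0, 0]],
    [[0, 0, 0.5], [0, 0, 0]],
  ],
  claw=3.5,
  squeeze=14,
)

```text
time_s: 7.45
ee_pos: [0.6208, 0.0795, 0.1754]
orientation: [0.002, 0.178, 0.984, 0.001]
contact_force: [0.7, 0.1, -1.5]
finger_gap: 0.0457
```

```bash
python3 - <<'E'
from h import *
st=robot.get_state(); print(st['ee_pos'],st['contact_force'],st['finger_gap'])
s=capture('side')
a=cv2.resize(s['frame'][60:260,200:400],(600,600))
cv2.imwrite('pics/c4.png',cv2.cvtColor(a,cv2.COLOR_RGB2BGR)); 
for z in(-.0525,.0395): print((np.array(proj(s,st['ee_pos']+[0,0,z]))-[200,60])*3)
E
```

```text
[0.6208036  0.07949468 0.17543656] [ 0.73359285  0.10065338 -1.46314649] 0.045662128944916856
[337.14370993 389.47274014]
[340.48010714 252.55888174]
```

View pics/c4.png

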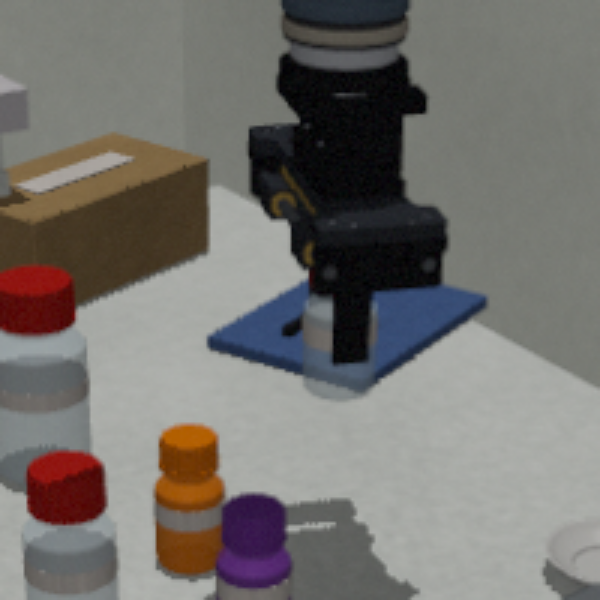

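The bottle is held upright, foot at (338,388) in the crop. Now the transit to above the pan.

>>> jog_arm(
  targets=[
    [[-0.2, -2, 0], [0, 0, 0]],
    [[-0.2, -4, 0], [0, 0, 0]],
    [[-0.2, -4.5, 0], [0, 0, 0]],
    [[-0.2, -4.5, 0], [0, 0, 0]],
    [[-0.2, -4.5, 0], [0, 0, 0]],
    [[-0.2, -4.5, 0], [0, 0, 0]],
    [[-0.2, -3, 0], [0, 0, 0]],
    [[-0.1, -1.75, 0], [0, 0, 0]],
  ],
)

```text
time_s: 8.5
ee_pos: [0.6028, -0.2115, 0.1716]
orientation: [-0.001, 0.179, 0.984, -0.001]
contact_force: [0.3, 1.3, -0.9]
finger_gap: 0.0456
```

>>> jog_arm(
  targets=[
    [[0, 0, -0.5], [0, 0, 0]],
    [[0, 0, -0.8], [0, 0, 0]],
    [[0, 0, -0.8], [0, 0, 0]],
    [[0, 0, -0.8], [0, 0, 0]],
    [[0, 0, -0.6], [0, 0, 0]],
    [[0, 0, -0.5], [0, 0, 0]],
    [[0, 0, 0], [0, 0, 0]],
    [[0, 0, 0], [0, 0, 0]],
  ],
)

```text
time_s: 9.5
ee_pos: [0.6049, -0.2081, 0.1328]
orientation: [0.0, 0.177, 0.984, 0.0]
contact_force: [-0.2, 0.2, -0.9]
finger_gap: 0.0459
```

```bash
python3 - <<'E'
from h import *
st=robot.get_state(); print(st['ee_pos'],st['contact_force'],st['finger_gap'],st['time_s'])
s=capture('side')
a=cv2.resize(s['frame'][180:380,290:490],(600,600))
cv2.imwrite('pics/c5.png',cv2.cvtColor(a,cv2.COLOR_RGB2BGR)); 
for z in(-.0525,.0395): print((np.array(proj(s,st['ee_pos']+[0,0,z]))-[290,180])*3)
print((np.array(proj(s,[.605,-.208,.07]))-[290,180])*3)
E
```

```text
[ 0.60491061 -0.20810739  0.13282776] [-0.17058934  0.23168153 -0.86917102] 0.04585578765308572 9.5
[353.80824083 308.20555456]
[372.38942651 156.40771239]
[351.78997854 324.1773753 ]
```

View pics/c5.png

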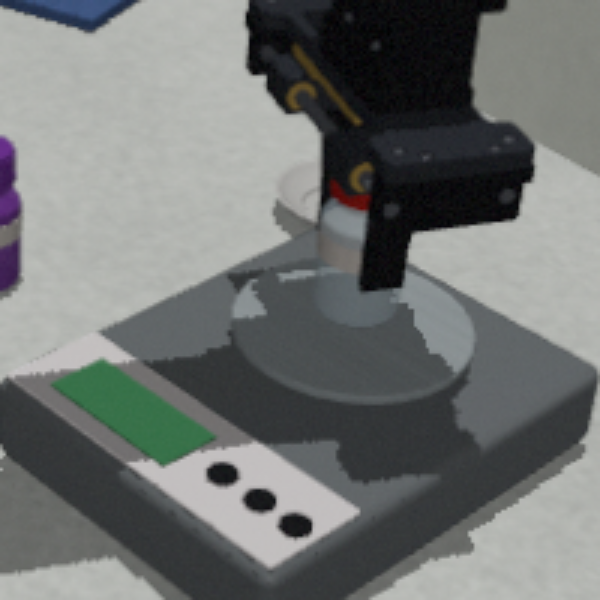

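The bottle hangs about 10 mm above the pan centre: foot projected at (354,308), pan centre at (352,325) in the crop. I lower slowly.

>>> jog_arm(
  targets=[
    [[0, 0, -0.2], [0, 0, 0]],
    [[0, 0, -0.2], [0, 0, 0]],
    [[0, 0, -0.1], [0, 0, 0]],
    [[0, 0, -0.1], [0, 0, 0]],
    [[0, 0, -0.1], [0, 0, 0]],
    [[0, 0, -0.1], [0, 0, 0]],
    [[0, 0, 0], [0, 0, 0]],
    [[0, 0, 0], [0, 0, 0]],
  ],
)

```text
time_s: 10.55
ee_pos: [0.6047, -0.208, 0.1246]
orientation: [-0.0, 0.177, 0.984, 0.0]
contact_force: [-0.5, -0.6, -1.6]
finger_gap: 0.0454
```

>>> jog_arm(
  targets=[
    [[0, 0, -0.05], [0, 0, 0]],
    [[0, 0, -0.05], [0, 0, 0]],
    [[0, 0, -0.05], [0, 0, 0]],
    [[0, 0, -0.05], [0, 0, 0]],
    [[0, 0, 0], [0, 0, 0]],
    [[0, 0, 0], [0, 0, 0]],
    [[0, 0, 0], [0, 0, 0]],
    [[0, 0, 0], [0, 0, 0]],
  ],
)

```text
time_s: 11.55
ee_pos: [0.6047, -0.208, 0.1226]
orientation: [-0.0, 0.177, 0.984, 0.0]
contact_force: [-0.9, -0.3, -1.2]
finger_gap: 0.0456
```

>>> jog_arm(
  targets=[
    [[0, 0, -0.05], [0, 0, 0]],
    [[0, 0, -0.05], [0, 0, 0]],
    [[0, 0, 0], [0, 0, 0]],
    [[0, 0, 0], [0, 0, 0]],
    [[0, 0, 0], [0, 0, 0]],
    [[0, 0, 0], [0, 0, 0]],
    [[0, 0, 0], [0, 0, 0]],
    [[0, 0, 0], [0, 0, 0]],
  ],
)

```text
time_s: 12.55
ee_pos: [0.6048, -0.208, 0.1216]
orientation: [0.0, 0.177, 0.984, 0.0]
contact_force: [-0.3, 0.1, 1.4]
finger_gap: 0.0457
```

```bash
python3 - <<'E'
from h import *
f=[]
for _ in range(6):
    capture('side'); f.append(robot.get_state()['contact_force'][2])
print(np.round(f,2),np.mean(f))
E
```

```text
[1.29 1.37 1.64 0.78 2.28 0.98] 1.3903987624428378
```

Contact is confirmed: the pan carries about 2.3 N. I ease back slightly and open.

>>> jog_arm(
  targets=[
    [[0, 0, 0.04], [0, 0, 0]],
    [[0, 0, 0], [0, 0, 0]],
    [[0, 0, 0], [0, 0, 0]],
    [[0, 0, 0], [0, 0, 0]],
    [[0, 0, 0], [0, 0, 0]],
    [[0, 0, 0], [0, 0, 0]],
    [[0, 0, 0], [0, 0, 0]],
    [[0, 0, 0], [0, 0, 0]],
  ],
  squeeze=5,
)

```text
time_s: 13.85
ee_pos: [0.6047, -0.208, 0.122]
orientation: [-0.0, 0.177, 0.984, 0.0]
contact_force: [-0.0, 0.1, -0.1]
finger_gap: 0.0458
```

>>> jog_arm(
  targets=[
    [[0, 0, 0], [0, 0, 0]],
    [[0, 0, 0], [0, 0, 0]],
    [[0, 0, 0], [0, 0, 0]],
    [[0, 0, 0], [0, 0, 0]],
    [[0, 0, 0], [0, 0, 0]],
    [[0, 0, 0], [0, 0, 0]],
    [[0, 0, 0], [0, 0, 0]],
    [[0, 0, 0], [0, 0, 0]],
  ],
  claw=5.2,
)

```text
time_s: 14.85
ee_pos: [0.6047, -0.208, 0.122]
orientation: [-0.0, 0.177, 0.984, 0.0]
contact_force: [-0.1, -0.5, -0.4]
finger_gap: 0.052
```

>>> jog_arm(
  targets=[
    [[0, 0, 0], [0, 0, 0]],
    [[0, 0, 0], [0, 0, 0]],
    [[0, 0, 0], [0, 0, 0]],
    [[0, 0, 0], [0, 0, 0]],
    [[0, 0, 0], [0, 0, 0]],
    [[0, 0, 0], [0, 0, 0]],
    [[0, 0, 0], [0, 0, 0]],
    [[0, 0, 0], [0, 0, 0]],
  ],
  claw=8.7,
)

```text
time_s: 15.85
ee_pos: [0.6047, -0.208, 0.122]
orientation: [0.0, 0.177, 0.984, 0.0]
contact_force: [-0.3, 0.1, 0.5]
finger_gap: 0.0867
```

>>> jog_arm(
  targets=[
    [[0, 0, 0.5], [0, 0, 0]],
    [[0, 0, 1], [0, 0, 0]],
    [[0, 0, 2], [0, 0, 0]],
    [[0, 0, 2], [0, 0, 0]],
    [[0, 0, 2], [0, 0, 0]],
    [[0, 0, 3], [0, 0, 0]],
    [[0, 0, 3], [0, 0, 0]],
    [[0, 0, 2], [0, 0, 0]],
  ],
)

```text
time_s: 16.85
ee_pos: [0.6051, -0.2083, 0.2796]
orientation: [0.001, 0.178, 0.984, -0.0]
contact_force: [0.4, 0.4, -0.4]
finger_gap: 0.0869
```

>>> jog_arm(
  targets=[
    [[-1, 3, 0], [0, 0, 0]],
    [[-1, 4, 0], [0, 0, 0]],
    [[-1, 4, 0], [0, 0, 0]],
    [[-1, 4, 0], [0, 0, 0]],
    [[-1, 4, 0], [0, 0, 0]],
    [[-1, 3, 0], [0, 0, 0]],
    [[0, 0, 0], [0, 0, 0]],
    [[0, 0, 0], [0, 0, 0]],
  ],
)

```text
time_s: 17.85
ee_pos: [0.545, 0.011, 0.2776]
orientation: [0.001, 0.178, 0.984, -0.0]
contact_force: [0.6, 0.3, 1.2]
finger_gap: 0.087
```

```bash
python3 - <<'E'
from h import *
st=robot.get_state(); print(st['ee_pos'],st['contact_force'],st['time_s'])
t=capture('top'); s=capture('side')
for c,nm,z in((t,'top',.162),(s,'side',.151)):
    for a,ce,b,m in blobs(c,'red'): print(nm,a,ce,b,onplane(c,*ce,z))
cv2.imwrite('pics/f.png',cv2.cvtColor(np.hstack([cv2.resize(s['frame'][130:380,180:500],(450,352)),cv2.resize(t['frame'][140:300,360:500],(308,352))]),cv2.COLOR_RGB2BGR))
E
```

```text
[0.54501046 0.01103213 0.27764202] [0.58896385 0.339894   1.2175857 ] 17.85
top 302 [441.4 197. ] [432 188  20  20] [ 0.60456427 -0.20680583  0.162     ]
top 345 [170.9 248.3] [161 236  23  23] [0.51156303 0.29142882 0.162     ]
top 89 [277.9 290.4] [275 282   6  18] [0.43457434 0.09314402 0.162     ]
side 542 [210.9 159.5] [197 149  28  22] [0.4973134  0.25483932 0.151     ]
side 551 [221.4 222.2] [209 210  26  25] [0.39359938 0.01178962 0.151     ]
side 500 [412.3 244.1] [400 233  26  23] [ 0.60490146 -0.20732917  0.151     ]
```

View pics/f.png

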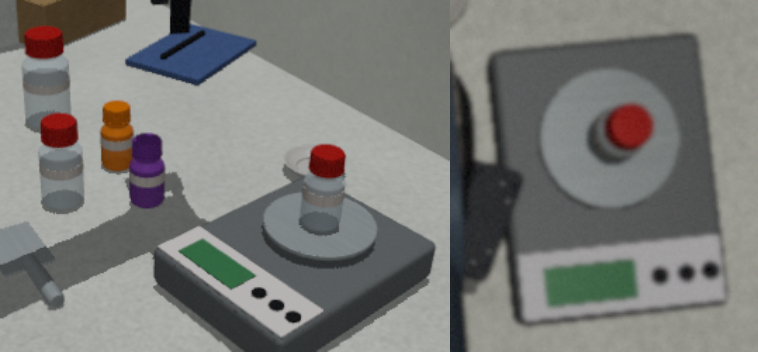

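The bottle stands upright in the middle of the pan: cap at (327,160) left and (630,126) right. The other bottles are unmoved and the robot is clear.

```bash
python3 -c "
from h import *
print(workorder.hand_in())"
```

```text
the job is handed in; nothing more can be done
None
```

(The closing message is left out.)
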